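# Empty the sieve-capped rinse jar

## Task

Two big steel milling balls are left in the rinse jar that hangs in the tipping stand; they cannot pass the small holes of its perforated cap. Unscrew that cap a quarter turn anticlockwise, lift it off the upright jar and set it down on the bare worktop, holes up. Then tip the open jar right over so that both balls pour out of its wide mouth into the tub, and leave them there.

Things in the scene. Friction and masses are not known exactly. Their poses are not given: they have to be found in the camera images.
- cap: White ribbed cap, top with 19 small holes; diameter 56, height 34, 30 g. Origin: centre of its lower edge; z up through the top. Starts locked on the jar, origin at z 179, overlapping the jar by 31. Turned anticlockwise (from above) by 50 to 95 degrees it lifts straight off, before that not; turns easily, stop at 120. A loose jar with a plain cap without holes is not meant.
- stand: Fixed tipping stand. Origin on the worktop below the jar's axis, z up, own +x from jar to tub (pouring direction). Grey board 10 thick, x -60 to 195, y -75 to 75; two posts 144 high at y = +-36; between them the glass jar on a pivot along y through (8, 0, 130). Clear open tub on the board: centre (122, 0), outside 128 x 132, inside 104 x 108, floor z 12, rim z 61.
- ball_a: Steel ball, diameter 14, 12 g, origin its centre; starts loose in the jar. The jar: outside diameter 39, inside 34, upright from z 96 to its rim at 210. Its weight holds it upright; push its upper end towards the stand's +x by 25 degrees (about 30 mm at z 185) and it falls on slowly by itself to a stop at 120 degrees, mouth over the tub. It cannot lean the other way.
- ball_b: Second steel ball, diameter 14, 12 g, origin its centre; starts loose in the jar beside ball_a.
Mind the look-alikes: they are no part of the job. What is shaped like the cap but red or yellow is not meant.

How it is judged:
On the way, in this order (a step that is already met when the one before it is completed fails the run):
1. the perforated cap is lifted off the jar while the jar stands upright with both balls in it (z of cap in the frame of stand above 0.2 m and z of each of ball_a, ball_b in the frame of stand above 0.095 m), for 0.1 s.
2. the cap is lowered to the worktop in the fingers, not dropped (height (world z) of cap below 0.03 m and contact force between cap and the fingers above 0.3 N), for 0.04 s.
At the end, for the whole second after the job is handed in: Both balls lie in the tub on the stand (inside its walls, centres less than 40 mm above the worktop), and the perforated cap rests still on the bare worktop, holes up (within about 8 degrees), not on the stand's board or anything else (height (world z) of cap below 0.006 m and angle between cap's own z axis and vertical below 0.15 rad and linear speed of cap below 0.02 m/s and x of ball_a in the frame of stand between 0.068 and 0.176 m and y of ball_a in the frame of stand between -0.056 and 0.056 m and z of each of ball_a, ball_b in the frame of stand below 0.04 m and x of ball_b in the frame of stand between 0.068 and 0.176 m and y of ball_b in the frame of stand between -0.056 and 0.056 m); the robot touches nothing.
It also fails if it takes over 58 s, if anything falls off the work surface, if the arm or the gripper's body presses on something with over 40 N, if the wrist force passes 120 N, or if a joint passes its speed limit or range.

## Robot

A 6-joint arm with a two-finger parallel gripper is mounted at the origin on a cart in front of the work surface, level with it; the furniture and walls round the work are solid. World frame = base frame: x ahead of the robot, y to its left, z up, the work surface at z = 0. Lengths are in m, angles in rad, forces in N, time in s.
With the tool pointing down it reaches from about 0.225 to 0.875 m from the base axis. Payload 3.4 kg.
Tool frame: the origin (TCP) lies midway between the tips of the shut fingers; the grasp point (between the pads) lies 19 mm behind it (manip.grasp_offset is the distance from the TCP to the grasp point, in m); x points along the fingers, y is the direction in which the jaws open and shut, and the axes are right-handed (so a half turn about x gives the same grasp; the last joint's range is limited). The gripper opens to 85 mm and grips with 20 to 120 N. Pads are 22 mm wide; open, the fingers measure 114 mm over their backs; the gripper's body (76 mm by 85 mm) begins 54 mm behind the grasp point. The pads swing forward as they close: fully open they stand 13 mm farther back than shut.
Start: joints at [1.229, 0.276, 1.505, -0, 1.361, -0.121], TCP at [0.126, 0.561, 0.231] pointing down, gripper open.
Joint ranges: [-2.89, 2.89], [-0.75, 2.08], [0.22, 2.7], [-1.18, 4.32], [0.11, 2.71], [-2.7, 2.7]. Speed limits (rad/s): [2.57, 2.57, 3.14, 3.14, 3.14, 3.14].

## Interface

Orientations are given as a unit quaternion [w, x, y, z].
In Python, from rig import manip gives the robot as it stands.
- The arm moves only by the shell command python3 -m creep 'ROWS' [OPENING] [FORCE]. ROWS is a JSON object of lists of equal length, an entry for each row: "delta_pos": the shift along the tool's x, y, z in cm, a list of three; "dr": the turn, a rotation vector about the tool's x, y, z in rad, a list of three. In form: {"delta_pos": [[dx, dy, dz], ...], "dr": [[rx, ry, rz], ...]}. A call has 1 to 10 rows; each row is the pose to reach, as a shift and turn from the pose commanded when the call began, along the tool's axes at that moment; what a row does not reach only later rows make up. A row lasts 1/10 s, in which the tool goes at most 50 mm and 8.59 degrees, less where a joint would pass 70% of its speed; a pose out of reach is approached as far as the arm can. A call with a gripper value outside its range is refused whole. OPENING is the opening, from -1 (shut) to 1 (fully open), set as the call begins (- or left out, the last holds). The fingers move at their own pace and stop on an object; FORCE is the grip in N (left out, the last holds). Time passes only in rows, so rows that repeat a pose let the fingers close. It gives the time, the measured TCP pose, the force and the opening at its end, in the units of the state.
- manip.get_state(): the state, without advancing time (a new reading comes with each control period).
- manip.get_image(name): name is "scene" or "side" or "wrist"; returns a dict with "pixels" (480x640x3 uint8, blue, green, red), "depth" (480x640 float32, m along the optical axis (not along the pixel's ray), 0 where there is no reading), "intrinsics" (3x3 intrinsics, pixels), "k1" (the pictures are not rectified: a ray, as slopes to the right and down, at radius r is drawn at 1 + k1 r^2 times it, then the intrinsics apply), "rvec" (rotation vector, rad) and "tvec" (3), from world to camera coordinates, as OpenCV has them. Camera axes: x right, y down, z forward; pixel columns grow to the right and rows downward; lengths in m; the calibration is good to about 2 mm. A picture is of the moment at which its call begins.
- manip.sign_off(): hands the job in, once; it reports no verdict.
The state is a dict: "clock": time; "qpos": joint angles; "qd": joint speeds; "effort": joint torques, N m; "position": TCP position; "ee_rot": TCP orientation; "contact_force": force on the tool from outside, world axes, zero at the start; "moment": the same for the moment, N m; "width": finger opening in m.
Only numpy, scipy, OpenCV 4.12 (cv2) and the standard library are available. Lean on these libraries where they do the work, as an engineer would, in place of code of your own. Each camera call takes 0.05 s, during which the arm holds its last target. There are 200 camera calls.

## Working session

There is one attempt and no reset: what is moved stays moved. The work goes in short steps, Python scripts to look and compute and a shell command to move; the robot and the scene stay as the last step left them, time stands still between calls to the robot, and variables do not carry over. Pictures are saved under pics/ and viewed, about 8 in all and at most 12, crops included, and the job is handed in when it is done.

```bash
mkdir -p pics; cat > h.py <<'E'
import numpy as np, cv2
from rig import manip
def shot(n,f=None):
    d=manip.get_image(n)
    if f: cv2.imwrite('pics/'+f,d['pixels'])
    return d
def pts(d,uv):
    """pixels -> world points by depth (n,3)"""
    uv=np.atleast_2d(uv).astype(float); K=d['intrinsics']
    s=und(d,uv); z=d['depth'][uv[:,1].astype(int),uv[:,0].astype(int)]
    c=np.c_[s*z[:,None],z]; R=cv2.Rodrigues(np.array(d['rvec'],float))[0]
    return (c-np.ravel(d['tvec']))@R
def und(d,uv):
    return cv2.undistortPoints(np.atleast_2d(uv).astype(float)[:,None],np.array(d['intrinsics'],float),np.array([float(d['k1']),0,0,0]))[:,0]
def plane(d,uv,h):
    s=und(d,uv);R=cv2.Rodrigues(np.array(d['rvec'],float))[0]
    o=-R.T@np.ravel(d['tvec']); r=np.c_[s,np.ones(len(s))]@R
    return o+r*((h-o[2])/r[:,2])[:,None]
def proj(d,P):
    return cv2.projectPoints(np.atleast_2d(P).astype(float),np.array(d['rvec'],float),np.array(d['tvec'],float),np.array(d['intrinsics'],float),np.array([float(d['k1']),0,0,0]))[0][:,0]
E
python3 - <<'E'
from h import *
a=shot('scene','a.png');b=shot('side','b.png')
np.savez('s.npz',**a);np.savez('d.npz',**b)
for d in(a,b):
    R=cv2.Rodrigues(np.array(d['rvec'],float))[0];print(-R.T@np.ravel(d['tvec']),R[2],d['k1'],(d['depth']>0).mean())
print(manip.get_state())
E
```

```text
[ 0.19506092 -0.3618891   0.75482262] [ 0.45536235  0.50150625 -0.73561988] 0.05542843274796075 0.99607421875
[0.44340161 0.7685575  0.57232459] [ 0.19642337 -0.82463865 -0.53046108] 0.014671219647214127 0.995859375
{'clock': 0.1, 'qpos': array([ 1.22898919e+00,  2.76551319e-01,  1.50598029e+00, -1.20711376e-05,
        1.36072141e+00, -1.21015455e-01]), 'qd': array([ 3.95484438e-06, -7.00932250e-04, -3.37905077e-03, -4.93014126e-04,
        5.05342148e-04, -6.03506633e-04]), 'effort': array([ 2.62490168e-03, -4.17702448e+01, -2.46406353e+01, -2.34219024e-04,
        5.90596581e-03, -4.02950138e-05]), 'position': array([0.12578794, 0.56059768, 0.23052552]), 'ee_rot': array([ 0.7026716 ,  0.07732993,  0.70293275, -0.07847461]), 'contact_force': array([-0.14947046, -0.30239193, -0.32297163]), 'moment': array([0.01302648, 0.0104071 , 0.02882294]), 'width': 0.0859594207477393}
```

View pics/a.png

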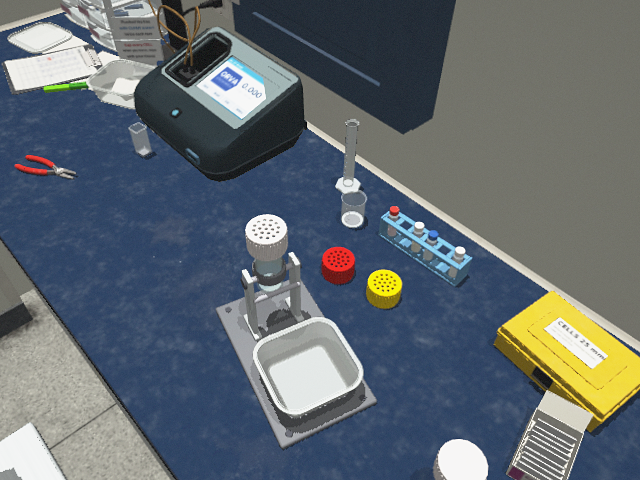

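View pics/b.png

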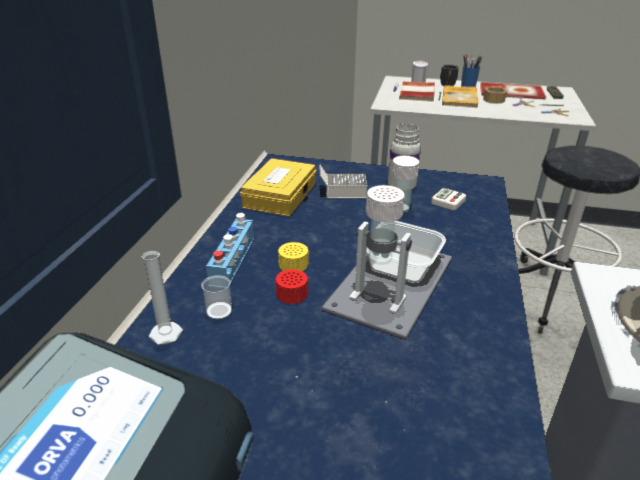

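The scene view shows the white perforated cap on the jar at scene (267,232) / side (385,203). Other candidates are the plain white cap at scene (461,465) / side (404,170), the red cap (338,264) and the yellow cap (384,288). The one at (267,232) fits: it is white, has holes, and sits on the jar in the stand. Next I'll measure it and confirm in a crop.

```bash
python3 - <<'E'
from h import *
a=dict(np.load('s.npz'));b=dict(np.load('d.npz'))
def top(d,u0,v0,r=40):
    uv=np.array([(u,v) for v in range(v0-r,v0+r) for u in range(u0-r,u0+r)])
    P=pts(d,uv);h=cv2.cvtColor(d['pixels'],cv2.COLOR_BGR2HSV)[uv[:,1],uv[:,0]]
    m=(abs(P[:,2]-.213)<.006)&(h[:,1]<60)
    (c,r)=cv2.minEnclosingCircle((P[m,:2]*1000).astype(np.float32))
    print('cap top n',m.sum(),'mean',P[m].mean(0),'circ',c,r)
top(a,267,228);top(b,385,200)
# board: height ~10mm
for n,d in(('scene',a),('side',b)):
    vv,uu=np.mgrid[0:480,0:640];uv=np.c_[uu.ravel(),vv.ravel()];P=pts(d,uv)
    m=(abs(P[:,2]-.010)<.003)&(abs(P[:,0]-.45)<.4)&(abs(P[:,1])<.6)
    h=cv2.cvtColor(d['pixels'],cv2.COLOR_BGR2HSV).reshape(-1,3)
    k=m&(h[:,1]<50)
    M=k.reshape(480,640).astype(np.uint8)
    nn,L,st,_=cv2.connectedComponentsWithStats(cv2.morphologyEx(M,cv2.MORPH_OPEN,np.ones((3,3))))
    for i in np.argsort(-st[1:,4])[:2]+1:
        s=L.ravel()==i; (c,wh,an)=cv2.minAreaRect((P[s,:2]*1000).astype(np.float32));print(n,st[i],c,wh,an)
        print(cv2.boxPoints((c,wh,an)))
# objects above table near
P=pts(a,uv)
s=(P[:,2]>.02)&(P[:,0]<1)&(P[:,0]>.1)
for x in [(338,264),(384,288),(461,460),(352,205),(400,230),(350,130)]: print(x,pts(a,[x]))
for x in [(213,295),(152,258),(292,285),(293,255),(404,163),(449,198)]: print('side',x,pts(b,[x]))
c=np.hstack([cv2.resize(a['pixels'][190:310,207:327],(400,400),interpolation=2),cv2.resize(b['pixels'][150:310,305:465],(400,400),interpolation=2)])
cv2.imwrite('pics/c.png',c)
E
```

```text
cap top n 1058 mean [0.49827696 0.0621453  0.21246313] circ (499.6572570800781, 63.655418395996094) 28.517393112182617
cap top n 624 mean [0.49967083 0.06973106 0.21277171] circ (499.622314453125, 65.5093994140625) 28.556209564208984
scene [ 216  298  160  149 4283] (481.82275390625, -0.9754791259765625) (256.1003723144531, 149.2812957763672) 74.9822998046875
[[ 376.55136  -105.31152 ]
 [ 520.7341   -143.9929  ]
 [ 587.0941    103.360565]
 [ 442.91144   142.04195 ]]
scene [ 256  291   41   46 1158] (507.3472595214844, 68.0635986328125) (78.87959289550781, 60.48263168334961) 60.76554489135742
[[461.69604   48.4167  ]
 [514.4749    18.877914]
 [552.9985    87.710495]
 [500.2196   117.24928 ]]
side [ 323  254  129   83 4357] (482.8055725097656, -0.008148193359375) (256.9604797363281, 150.58859252929688) 75.07158660888672
[[ 376.95453  -104.755264]
 [ 522.4606   -143.54869 ]
 [ 588.6566    104.73897 ]
 [ 443.15057   143.5324  ]]
side [618 298  22  39 241] (98.63018798828125, 5.004703521728516) (18.8714656829834, 94.71583557128906) 2.28956937789917
[[ 87.31004   51.947857]
 [ 91.09393  -42.692364]
 [109.95033  -41.93845 ]
 [106.16644   52.70177 ]]
(338, 264) [[0.64011854 0.06243135 0.03216323]]
(384, 288) [[ 0.65765082 -0.02507692  0.03647283]]
(461, 460) [[ 0.49206781 -0.28581372  0.11747871]]
(352, 205) [[0.76822007 0.15781824 0.01816847]]
(400, 230) [[0.76620158 0.0399865  0.04406041]]
(350, 130) [[0.80530411 0.21071194 0.14138021]]
side (213, 295) [[0.75227477 0.16229398 0.04912857]]
side (152, 258) [[0.81912972 0.20741371 0.13973378]]
side (292, 285) [[0.64255053 0.08639209 0.03294504]]
side (293, 255) [[ 0.66507553 -0.00176462  0.03297112]]
side (404, 163) [[ 0.49461136 -0.27649148  0.11644632]]
side (449, 198) [[ 0.38871685 -0.33139671  0.01794489]]
```

View pics/c.png

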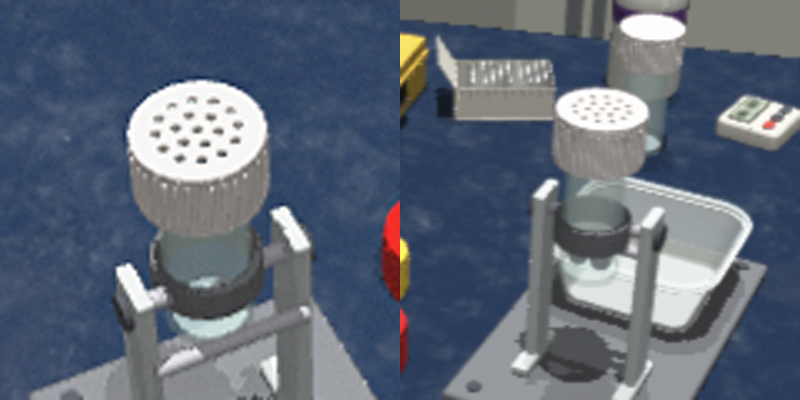

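The crop confirms it: a white ribbed cap with 19 holes, on the jar between the posts. The white cap behind it has a plain top. Cap and board measurements agree on the jar axis at (0.4997, 0.0646), with pouring direction yaw −105°. Next I'll work out the approach in tool axes and check a free place for the cap.

```bash
cat >> h.py <<'E'
from scipy.spatial.transform import Rotation as Ro
def rot(s): return Ro.from_quat(np.roll(s['ee_rot'],-1)).as_matrix()
def delta(target,yaw=None):
    """cm shift in tool axes; and rx for jaw yaw (deg, mod 180), plus levelling info"""
    s=manip.get_state();R=rot(s);y=R[:,1]
    print('t',s['clock'],'pos',s['position'].round(4),'jaw yaw',np.degrees(np.arctan2(y[1],y[0])).round(2),'x',R[:,0].round(4),'q',s['qpos'].round(3),'w',s['width'],'F',s['contact_force'].round(2))
    print('delta cm',((np.array(target)-s['position'])@R*100).round(2))
    if yaw is not None:
        T=np.c_[[0,0,-1.],[np.cos(yaw),np.sin(yaw),0],np.cross([0,0,-1.],[np.cos(yaw),np.sin(yaw),0])]
        print('dr',Ro.from_matrix(R.T@T).as_rotvec().round(4))
E
python3 - <<'E'
from h import *
delta([.4997,.0646,.29],np.radians(-15)); delta([.4997,.0646,.29],np.radians(165))
print(rot(manip.get_state()).round(3))
a=dict(np.load('s.npz'));vv,uu=np.mgrid[0:480,0:640];P=pts(a,np.c_[uu.ravel(),vv.ravel()])
for c in [(.40,.25),(.36,.27),(.33,.20)]:
    m=np.hypot(*(P[:,:2]-c).T)<.09;print(c,m.sum(),P[m,2].min(),P[m,2].max(),proj(a,[*c,0]))
m=(P[:,2]>.25)&(P[:,0]<.75)&(P[:,0]>.1)&(P[:,1]<.75);print(m.sum(),P[m].max(0) if m.any() else'',P[m].min(0) if m.any() else '')
E
```

```text
t 0.1 pos [0.1258 0.5606 0.2305] jaw yaw 77.35 x [-5.0e-04 -1.6e-03 -1.0e+00] q [ 1.229  0.277  1.506 -0.     1.361 -0.121] w 0.0859594207477393 F [-0.15 -0.3  -0.32]
delta cm [ -5.89 -40.22  47.34]
dr [1.6118e+00 1.2000e-03 1.4000e-03]
t 0.1 pos [0.1258 0.5606 0.2305] jaw yaw 77.35 x [-5.0e-04 -1.6e-03 -1.0e+00] q [ 1.229  0.277  1.506 -0.     1.361 -0.121] w 0.0859594207477393 F [-0.15 -0.3  -0.32]
delta cm [ -5.89 -40.22  47.34]
dr [-1.5298e+00 -1.4000e-03  1.2000e-03]
[[-0.001  0.219  0.976]
 [-0.002  0.976 -0.219]
 [-1.    -0.002 -0.   ]]
(0.4, 0.25) 7283 -0.005104282495890605 0.004785223284844972 [[156.0864419  285.37094243]]
(0.36, 0.27) 7595 -0.796762167276533 0.005496153250979183 [[128.43995149 290.9889131 ]]
(0.33, 0.2) 8581 -0.7430808085034919 0.005496153250979183 [[133.95506288 327.59930932]]
1206 [ 0.19506092 -0.3618891   0.75482262] [ 0.19506092 -0.3618891   0.75482262]
```

```bash
python3 -m creep '{"delta_pos":[[-3,0,0],[-6,-3,3.5],[-6,-6,7],[-6,-9,10.5],[-6,-12,14],[-6,-15,17.5],[-6,-18,21],[-6,-21,24.5],[-6,-24,28],[-6,-27,31.5]],"dr":[[0,0,0],[0.1,0,0],[0.2,0,0],[0.3,0,0],[0.4,0,0],[0.5,0,0],[0.6,0,0],[0.7,0,0],[0.8,0,0],[0.9,0,0]]}' 1 && python3 - <<'E'
from h import *
delta([.4997,.0646,.29],np.radians(-15))
E
```

```text
clock: 1.1
position: [0.3747, 0.2269, 0.2911]
ee_rot: [0.598, 0.377, 0.598, -0.377]
contact_force: [0.7, 0.9, 0.2]
width: 0.0852
t 1.1 pos [0.3747 0.2269 0.2911] jaw yaw 25.55 x [-1.e-04  2.e-04 -1.e+00] q [ 0.385  0.034  1.657  0.     1.451 -0.061] w 0.08516640338431788 F [0.68 0.88 0.18]
delta cm [ 0.11  4.28 20.04]
dr [ 7.078e-01 -2.000e-04  1.000e-04]
```

```bash
python3 -m creep '{"delta_pos":[[0,0.8,4],[0,1.6,8],[0,2.4,12],[0,3.2,16],[0,4.2,20],[0,4.2,20],[0,4.2,20]],"dr":[[0.14,0,0],[0.28,0,0],[0.42,0,0],[0.56,0,0],[0.7,0,0],[0.7,0,0],[0.7,0,0]]}' 1 && python3 - <<'E'
from h import *
delta([.4997,.0646,.179],np.radians(-15))
d=shot('wrist','w.png');np.savez('w.npz',**d)
E
```

```text
clock: 1.8
position: [0.4989, 0.0662, 0.2905]
ee_rot: [-0.433, -0.558, -0.434, 0.559]
contact_force: [-0.6, 0.4, 0.4]
width: 0.0857
t 1.8 pos [0.4989 0.0662 0.2905] jaw yaw -14.39 x [-2.1e-03  6.0e-04 -1.0e+00] q [-7.000e-03  1.390e-01  1.540e+00  1.000e-03  1.465e+00  2.440e-01] w 0.08572222932185085 F [-0.58  0.45  0.44]
delta cm [11.15  0.14  0.14]
dr [ 0.0107 -0.0001  0.0022]
```

View pics/w.png

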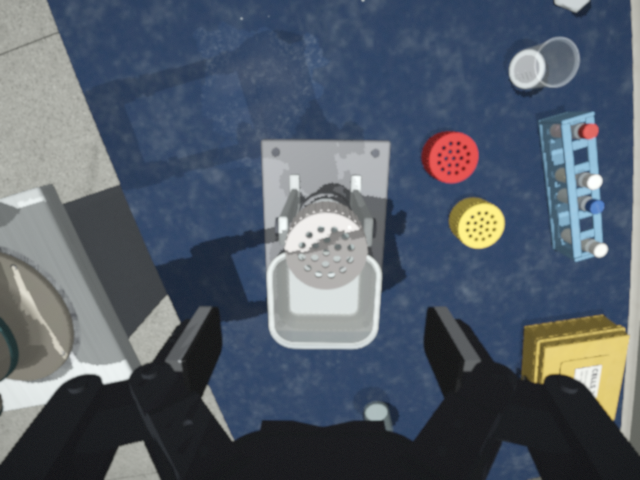

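The wrist view shows the cap at (327,250), midway between the open fingers (205 and 440). I'll descend and grip.

```bash
python3 -m creep '{"delta_pos":[[3,0.14,0.14],[6,0.14,0.14],[8,0.14,0.14],[9.5,0.14,0.14],[10.8,0.14,0.14],[10.8,0.14,0.14],[10.8,0.14,0.14]],"dr":[[0.01,0,0.002],[0.01,0,0.002],[0.01,0,0.002],[0.01,0,0.002],[0.01,0,0.002],[0.01,0,0.002],[0.01,0,0.002]]}' 1 && python3 -m creep '{"delta_pos":[[0,0,0],[0,0,0],[0,0,0],[0,0,0],[0,0,0],[0,0,0],[0,0,0],[0,0,0]],"dr":[[0,0,0],[0,0,0],[0,0,0],[0,0,0],[0,0,0],[0,0,0],[0,0,0],[0,0,0]]}' -1 30 && python3 - <<'E'
from h import *
delta([.4997,.0646,.182],np.radians(-15))
E
```

```text
clock: 2.55
position: [0.4994, 0.0661, 0.1837]
ee_rot: [0.432, 0.561, 0.431, -0.56]
contact_force: [0.6, 0.8, -0.3]
width: 0.0855
clock: 3.35
position: [0.5005, 0.0653, 0.1844]
ee_rot: [0.432, 0.562, 0.43, -0.56]
contact_force: [-2.0, 0.9, 5.7]
width: 0.0553
t 3.35 pos [0.5005 0.0653 0.1844] jaw yaw -14.91 x [ 3.8e-03  2.0e-04 -1.0e+00] q [-0.008  0.201  1.73   0.     1.207  0.252] w 0.05528024932604176 F [-2.    0.89  5.66]
delta cm [ 0.24 -0.06  0.09]
dr [ 0.0016 -0.0012 -0.0036]
```

```bash
python3 -m creep '{"delta_pos":[[0,0,0],[0,0,0],[0,0,0],[0,0,0],[0,0,0],[0,0,0],[0,0,0],[0,0,0],[0,0,0],[0,0,0]],"dr":[[-0.13,0,0],[-0.26,0,0],[-0.39,0,0],[-0.52,0,0],[-0.65,0,0],[-0.78,0,0],[-0.91,0,0],[-1.04,0,0],[-1.17,0,0],[-1.3,0,0]]}' - 30 && python3 -m creep '{"delta_pos":[[0,0,0],[0,0,0]],"dr":[[-0.04,0,0],[-0.04,0,0]]}' && python3 - <<'E'
from h import *
delta([.4997,.0646,.182],np.radians(62)); print(manip.get_state()['moment'])
E
```

```text
clock: 4.35
position: [0.5004, 0.0649, 0.1844]
ee_rot: [0.684, 0.184, 0.682, -0.184]
contact_force: [-1.7, -0.7, 6.1]
width: 0.055
clock: 4.55
position: [0.5003, 0.0648, 0.1844]
ee_rot: [0.687, 0.172, 0.685, -0.172]
contact_force: [-2.5, -0.4, 6.6]
width: 0.0548
t 4.55 pos [0.5003 0.0648 0.1844] jaw yaw 61.91 x [ 3.3e-03 -8.0e-04 -1.0e+00] q [-9.000e-03  2.010e-01  1.730e+00 -1.000e-03  1.207e+00 -1.089e+00] w 0.054827247507085446 F [-2.48 -0.44  6.63]
delta cm [ 0.24 -0.05 -0.04]
dr [-0.0015  0.0033 -0.0009]
[0.00283183 0.23126876 0.07520434]
```

Turned by about 77°. Now I'll lift slowly and straight, watching the force.

```bash
python3 -m creep '{"delta_pos":[[-0.5,0,0],[-1,0,0],[-1.5,0,0],[-2,0,0],[-2,0,0]],"dr":[[0,0,0],[0,0,0],[0,0,0],[0,0,0],[0,0,0]]}' && python3 -m creep '{"delta_pos":[[-1,0,0],[-2,0,0],[-3,0,0],[-4,0,0],[-5,0,0],[-6,0,0],[-6,0,0],[-6,0,0]],"dr":[[0,0,0],[0,0,0],[0,0,0],[0,0,0],[0,0,0],[0,0,0],[0,0,0],[0,0,0]]}' && python3 - <<'E'
from h import *
delta([.40,.25,.27],np.radians(62))
a=shot('scene');b=shot('side')
c=np.hstack([cv2.resize(a['pixels'][130:330,187:387],(400,400),interpolation=2),cv2.resize(b['pixels'][110:310,285:485],(400,400),interpolation=2)])
cv2.imwrite('pics/e.png',c)
E
```

```text
clock: 5.05
position: [0.5003, 0.0649, 0.204]
ee_rot: [0.687, 0.172, 0.685, -0.172]
contact_force: [-0.1, 0.3, -0.1]
width: 0.0546
clock: 5.85
position: [0.4998, 0.0652, 0.2635]
ee_rot: [0.687, 0.172, 0.685, -0.172]
contact_force: [0.0, 1.0, -1.4]
width: 0.0548
t 5.85 pos [0.4998 0.0652 0.2635] jaw yaw 61.88 x [ 2.3e-03 -4.0e-04 -1.0e+00] q [-0.008  0.15   1.593 -0.     1.397 -1.088] w 0.05475009128403296 F [ 0.04  1.04 -1.43]
delta cm [ -0.68  11.6  -17.52]
dr [-0.0021  0.0022 -0.0007]
```

View pics/e.png

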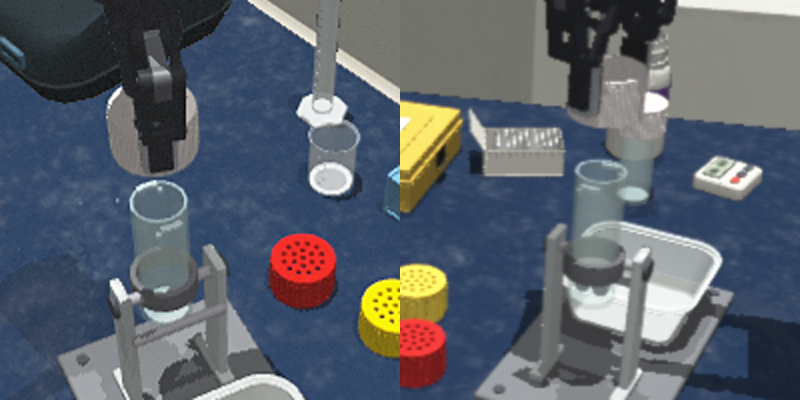

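The view shows the cap lifted in the fingers (crop (150,130)) and the jar upright and open (crop (160,200)). Next, carry it to (0.40, 0.25). The cap bottom sits 5.4 mm below the TCP, so touchdown is at about TCP z = 0.0055.

```bash
python3 -m creep '{"delta_pos":[[-0.7,2,-3],[-0.7,4.2,-6.4],[-0.7,6.5,-9.8],[-0.7,8.8,-13.2],[-0.7,10.6,-16],[-0.7,11.6,-17.5],[-0.7,11.6,-17.5],[-0.7,11.6,-17.5]],"dr":[[0,0.002,0],[0,0.002,0],[0,0.002,0],[0,0.002,0],[0,0.002,0],[0,0.002,0],[0,0.002,0],[0,0.002,0]]}' && python3 -m creep '{"delta_pos":[[4,0,0],[8,0,0],[12,0,0],[16,0,0],[19.5,0,0],[22,0,0],[23.5,0,0],[24.5,0,0],[24.5,0,0],[24.5,0,0]],"dr":[[0,0,0],[0,0,0],[0,0,0],[0,0,0],[0,0,0],[0,0,0],[0,0,0],[0,0,0],[0,0,0],[0,0,0]]}' && python3 - <<'E'
from h import *
delta([.40,.25,.0055],np.radians(62))
E
```

```text
clock: 6.75
position: [0.4, 0.2497, 0.2696]
ee_rot: [0.686, 0.171, 0.686, -0.172]
contact_force: [0.3, -0.3, -0.7]
width: 0.0545
clock: 7.75
position: [0.401, 0.2498, 0.0254]
ee_rot: [0.686, 0.172, 0.686, -0.172]
contact_force: [-0.4, -0.2, -0.4]
width: 0.0549
t 7.75 pos [0.401  0.2498 0.0254] jaw yaw 61.83 x [ 1.e-03  7.e-04 -1.e+00] q [ 0.41   0.342  2.012  0.     0.786 -0.67 ] w 0.05493196794680687 F [-0.41 -0.18 -0.4 ]
delta cm [ 1.99 -0.03 -0.1 ]
dr [-0.0029  0.0005 -0.0011]
```

```bash
python3 -m creep '{"delta_pos":[[0.5,0,0],[1,0,0],[1.4,0,0],[1.7,0,0],[1.9,0,0],[2,0,0],[2,0,0]],"dr":[[0,0,0],[0,0,0],[0,0,0],[0,0,0],[0,0,0],[0,0,0],[0,0,0]]}' && python3 - <<'E'
from h import *
delta([.40,.25,.0055],np.radians(62))
E
```

```text
clock: 8.45
position: [0.4001, 0.2501, 0.0056]
ee_rot: [0.686, 0.172, 0.686, -0.172]
contact_force: [-0.7, -0.8, 5.3]
width: 0.0547
t 8.45 pos [0.4001 0.2501 0.0056] jaw yaw 61.89 x [ 2.e-04  5.e-04 -1.e+00] q [ 4.110e-01  3.730e-01  2.035e+00  1.000e-03  7.340e-01 -6.700e-01] w 0.054651359313316945 F [-0.73 -0.85  5.32]
delta cm [ 0.01 -0.01 -0.  ]
dr [-0.0019 -0.0001 -0.0005]
```

It touched down at the expected height with 5 N. Release and rise.

```bash
python3 -m creep '{"delta_pos":[[0,0,0],[0,0,0],[0,0,0],[0,0,0],[0,0,0],[0,0,0]],"dr":[[0,0,0],[0,0,0],[0,0,0],[0,0,0],[0,0,0],[0,0,0]]}' 1 && python3 -m creep '{"delta_pos":[[-1.5,0,0],[-4,0,0],[-8,0,0],[-12,0,0],[-16,0,0],[-20,0,0],[-23,0,0],[-25,0,0],[-25,0,0]],"dr":[[0,0,0],[0,0,0],[0,0,0],[0,0,0],[0,0,0],[0,0,0],[0,0,0],[0,0,0],[0,0,0]]}' && python3 - <<'E'
from h import *
# push start: stand (-75,0) at z .27 ; jaw along stand y
d=np.array([-.259,-.966]);o=np.array([.4998,.0646])
delta([*(o-.085*d),.2556],np.radians(-15))
a=shot('scene','f.png')
vv,uu=np.mgrid[0:480,0:640];uv=np.c_[uu.ravel(),vv.ravel()];P=pts(a,uv)
h=cv2.cvtColor(a['pixels'],cv2.COLOR_BGR2HSV).reshape(-1,3)
m=(np.hypot(P[:,0]-.4,P[:,1]-.25)<.06)&(P[:,2]>.027)&(P[:,2]<.045)&(h[:,1]<60)&(h[:,2]>90)
print(m.sum(),P[m].mean(0),P[m].std(0),cv2.minEnclosingCircle((P[m,:2]*1000).astype(np.float32)))
E
```

```text
clock: 9.05
position: [0.4002, 0.2501, 0.005]
ee_rot: [0.686, 0.172, 0.686, -0.172]
contact_force: [-0.6, -0.3, 0.7]
width: 0.0852
clock: 9.95
position: [0.4017, 0.2507, 0.258]
ee_rot: [0.688, 0.173, 0.684, -0.17]
contact_force: [0.1, 0.1, -0.1]
width: 0.0854
t 9.95 pos [0.4017 0.2507 0.258 ] jaw yaw 61.88 x [ 0.0064  0.0032 -1.    ] q [ 0.41   0.102  1.663  0.     1.369 -0.67 ] w 0.08540263812360739 F [ 0.08  0.11 -0.12]
delta cm [ 0.28 -3.51 15.49]
dr [ 1.3419e+00 -4.0000e-04 -7.8000e-03]
749 [0.40031206 0.24719997 0.03371485] [0.01428311 0.01494447 0.00198994] ((401.50811767578125, 249.9208526611328), 29.083574295043945)
```

View pics/f.png

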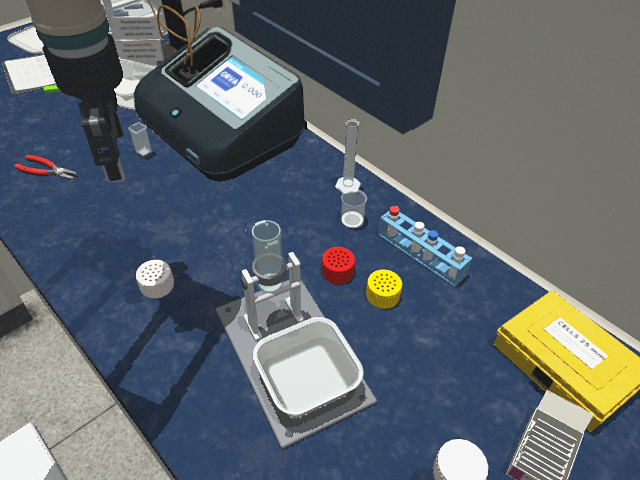

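Pic f shows the cap at (155,278), holes up, top at z 0.034, and the open jar upright at (266,245). Next I'll shut the gripper and come behind the jar, on the stand's −x side.

```bash
python3 -m creep '{"delta_pos":[[0,-0.4,1.6],[0,-0.8,3.2],[0,-1.2,4.8],[0,-1.6,6.4],[0,-2,8],[0,-2.4,10],[0,-2.8,12],[0,-3.2,14],[0.2,-3.5,15.5],[0.2,-3.5,15.5]],"dr":[[0.14,0,0],[0.28,0,0],[0.42,0,0],[0.56,0,0],[0.7,0,0],[0.84,0,0],[0.98,0,0],[1.12,0,0],[1.26,0,0],[1.34,0,0]]}' -1 && python3 -m creep '{"delta_pos":[[2,0,0],[4,0,0],[6,0,0],[7,0,0],[7,0,0],[7,0,0]],"dr":[[0,0,0],[0,0,0],[0,0,0],[0,0,0],[0,0,0],[0,0,0]]}' && python3 - <<'E'
from h import *
d=np.array([-.259,-.966]);o=np.array([.4998,.0646])
delta([*(o-.030*d),.185],np.radians(-15));delta([*(o+.015*d),.185])
E
```

```text
clock: 11.0
position: [0.5208, 0.1445, 0.2501]
ee_rot: [-0.429, -0.561, -0.43, 0.563]
contact_force: [-0.3, -0.7, 0.4]
width: 0.0001
clock: 11.6
position: [0.5204, 0.1461, 0.1827]
ee_rot: [-0.431, -0.561, -0.431, 0.561]
contact_force: [0.1, -0.3, 0.4]
width: -0.0003
t 11.6 pos [0.5204 0.1461 0.1827] jaw yaw -14.9 x [-4.e-04  4.e-04 -1.e+00] q [1.450e-01 2.570e-01 1.657e+00 1.000e-03 1.228e+00 4.040e-01] w -0.0002922221331598319 F [ 0.07 -0.33  0.44]
delta cm [-0.23  0.11  5.4 ]
dr [ 0.0018 -0.0003  0.0005]
t 11.6 pos [0.5204 0.1461 0.1827] jaw yaw -14.9 x [-4.e-04  4.e-04 -1.e+00] q [1.450e-01 2.570e-01 1.657e+00 1.000e-03 1.228e+00 4.040e-01] w -0.0002922221331598319 F [ 0.07 -0.33  0.44]
delta cm [-0.23  0.1   9.9 ]
```

```bash
python3 -m creep '{"delta_pos":[[-0.2,0.1,1.5],[-0.2,0.1,3],[-0.2,0.1,4],[-0.2,0.1,5],[-0.2,0.1,5.6],[-0.2,0.1,6.2],[-0.2,0.1,6.8],[-0.2,0.1,7.4],[-0.2,0.1,8],[-0.2,0.1,8.6]],"dr":[[0,0,0],[0,0,0],[0,0,0],[0,0,0],[0,0,0],[0,0,0],[0,0,0],[0,0,0],[0,0,0],[0,0,0]]}' && python3 -m creep '{"delta_pos":[[0,0,0.4],[0,0,0.8],[0,0,0.8]],"dr":[[0,0,0],[0,0,0],[0,0,0]]}' && python3 - <<'E'
from h import *
delta([.52,.146,.27])
b=shot('side','g.png');cv2.imwrite('pics/g.png',cv2.resize(b['pixels'][110:330,265:485],(440,440)))
E
```

```text
clock: 12.6
position: [0.4992, 0.0623, 0.185]
ee_rot: [0.431, 0.561, 0.431, -0.56]
contact_force: [0.1, 0.9, -0.4]
width: -0.0001
clock: 12.9
position: [0.4969, 0.0545, 0.1848]
ee_rot: [-0.431, -0.561, -0.431, 0.561]
contact_force: [-0.6, -0.2, 1.0]
width: -0.0003
t 12.9 pos [0.4969 0.0545 0.1848] jaw yaw -14.93 x [-3.e-04  2.e-04 -1.e+00] q [-0.03   0.196  1.736  0.     1.21   0.23 ] w -0.00034248525430633333 F [-0.63 -0.16  1.  ]
delta cm [-8.52 -0.13 -9.44]
```

View pics/g.png

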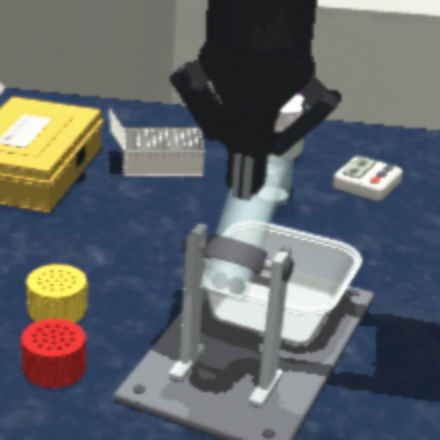

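The jar is tilted past the fingers at (245,220) with almost no contact force, so it is falling by itself. Rise clear and let it fall.

```bash
python3 -m creep '{"delta_pos":[[-2,0,0],[-5,0,0],[-8.5,0,-2],[-10,0,-6],[-10,0,-10],[-10,0,-13],[-10,0,-13],[-10,0,-13],[-10,0,-13],[-10,0,-13]],"dr":[[0,0,0],[0,0,0],[0,0,0],[0,0,0],[0,0,0],[0,0,0],[0,0,0],[0,0,0],[0,0,0],[0,0,0]]}' && python3 -m creep '{"delta_pos":[[0,0,0],[0,0,0],[0,0,0],[0,0,0],[0,0,0],[0,0,0],[0,0,0],[0,0,0],[0,0,0],[0,0,0]],"dr":[[0,0,0],[0,0,0],[0,0,0],[0,0,0],[0,0,0],[0,0,0],[0,0,0],[0,0,0],[0,0,0],[0,0,0]]}' >/dev/null && python3 -m creep '{"delta_pos":[[0,0,0],[0,0,0],[0,0,0],[0,0,0],[0,0,0],[0,0,0],[0,0,0],[0,0,0],[0,0,0],[0,0,0]],"dr":[[0,0,0],[0,0,0],[0,0,0],[0,0,0],[0,0,0],[0,0,0],[0,0,0],[0,0,0],[0,0,0],[0,0,0]]}' && python3 - <<'E'
from h import *
a=shot('scene');b=shot('side');np.savez('s2.npz',**a)
cv2.imwrite('pics/i.png',np.hstack([cv2.resize(a['pixels'][220:440,180:400],(400,400)),cv2.resize(b['pixels'][150:330,305:485],(400,400))]))
E
```

```text
clock: 13.95
position: [0.5303, 0.1795, 0.285]
ee_rot: [-0.431, -0.561, -0.431, 0.561]
contact_force: [0.6, -0.3, -0.7]
width: -0.0002
clock: 15.95
position: [0.5305, 0.1805, 0.285]
ee_rot: [0.431, 0.561, 0.431, -0.56]
contact_force: [0.3, 0.7, -0.4]
width: -0.0001
```

View pics/i.png

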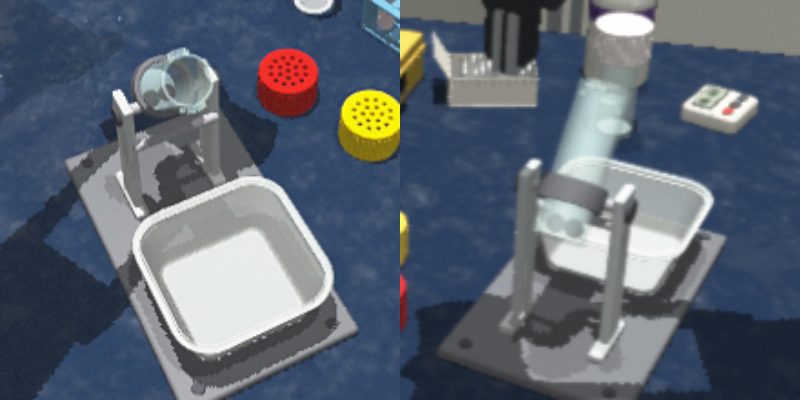

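The jar is leaning about 40–50°, with its mouth at crop (185,80), and the balls are still in its bottom. I'll wait and measure whether it is still falling.

```bash
for i in 1 2 3; do python3 -m creep '{"delta_pos":[[0,0,0],[0,0,0],[0,0,0],[0,0,0],[0,0,0],[0,0,0],[0,0,0],[0,0,0],[0,0,0],[0,0,0]],"dr":[[0,0,0],[0,0,0],[0,0,0],[0,0,0],[0,0,0],[0,0,0],[0,0,0],[0,0,0],[0,0,0],[0,0,0]]}' | head -1; python3 - <<'E'
from h import *
a=shot('scene');p=dict(np.load('s2.npz'))
print('changed px',(np.abs(a['pixels'][220:420,200:380].astype(int)-p['pixels'][220:420,200:380]).max(2)>25).sum());np.savez('s2.npz',**a)
E
done
python3 - <<'E'
from h import *
a=dict(np.load('s2.npz'));b=shot('side')
cv2.imwrite('pics/j.png',np.hstack([cv2.resize(a['pixels'][220:440,180:400],(400,400)),cv2.resize(b['pixels'][150:330,305:485],(400,400))]))
E
```

```text
clock: 17.05
changed px 1
clock: 18.1
changed px 0
clock: 19.15
changed px 0
```

View pics/j.png

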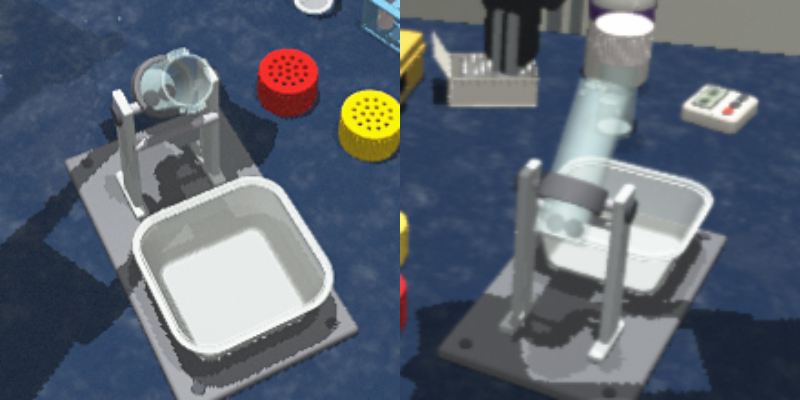

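The jar has stopped at about 40° and nothing changes over 3 s. The pivot holds it, so the push was not enough. I'll come back behind it with the fingertips lower (z 0.172) and push well past horizontal balance.

```bash
python3 -m creep '{"delta_pos":[[0,0,3],[0,0,6],[2,0,7.5],[5,0,7.5],[8,0,7.5],[10.5,0,7.5],[11.3,0,7.5],[11.3,0,7.5]],"dr":[[0,0,0],[0,0,0],[0,0,0],[0,0,0],[0,0,0],[0,0,0],[0,0,0],[0,0,0]]}' && python3 -m creep '{"delta_pos":[[0,0,1],[0,0,2],[0,0,3],[0,0,3.8],[0,0,4.6],[0,0,5.4],[0,0,6.2],[0,0,7],[0,0,7.5],[0,0,7.5]],"dr":[[0,0,0],[0,0,0],[0,0,0],[0,0,0],[0,0,0],[0,0,0],[0,0,0],[0,0,0],[0,0,0],[0,0,0]]}' && python3 - <<'E'
from h import *
d=np.array([-.259,-.966]);o=np.array([.4998,.0646])
s=manip.get_state();print('stand x',(s['position'][:2]-o)@d,'y',(s['position'][:2]-o)@[.966,-.259])
E
```

```text
clock: 20.05
position: [0.5107, 0.1081, 0.1711]
ee_rot: [-0.43, -0.56, -0.432, 0.561]
contact_force: [-0.0, 0.3, -0.4]
width: 0.0002
clock: 21.05
position: [0.4918, 0.0349, 0.1719]
ee_rot: [0.431, 0.561, 0.431, -0.561]
contact_force: [0.6, 0.0, 1.0]
width: 0.0003
stand x 0.03073702758880355 y -4.0600052864894765e-05
```

```bash
python3 -m creep '{"delta_pos":[[0,0,0.6],[0,0,1.2],[0,0,1.8],[0,0,2.4],[0,0,3],[0,0,3],[-2,0,3],[-6,0,3],[-10,0,3],[-11,0,0]],"dr":[[0,0,0],[0,0,0],[0,0,0],[0,0,0],[0,0,0],[0,0,0],[0,0,0],[0,0,0],[0,0,0],[0,0,0]]}' && python3 -m creep '{"delta_pos":[[0,0,-4],[0,0,-8],[0,0,-12],[0,0,-15],[0,0,-15],[0,0,-15],[0,0,-15],[0,0,-15],[0,0,-15],[0,0,-15]],"dr":[[0,0,0],[0,0,0],[0,0,0],[0,0,0],[0,0,0],[0,0,0],[0,0,0],[0,0,0],[0,0,0],[0,0,0]]}' && python3 - <<'E'
from h import *
a=shot('scene');b=shot('side');np.savez('s2.npz',**a)
cv2.imwrite('pics/k.png',np.hstack([cv2.resize(a['pixels'][220:440,180:400],(400,400)),cv2.resize(b['pixels'][150:330,305:485],(400,400))]))
E
```

```text
clock: 22.05
position: [0.4941, 0.0335, 0.2867]
ee_rot: [0.432, 0.563, 0.428, -0.559]
contact_force: [1.2, -0.1, -0.5]
width: -0.0003
clock: 23.05
position: [0.5305, 0.1798, 0.2822]
ee_rot: [0.431, 0.561, 0.431, -0.561]
contact_force: [-0.4, -0.1, -0.2]
width: -0.0002
```

View pics/k.png

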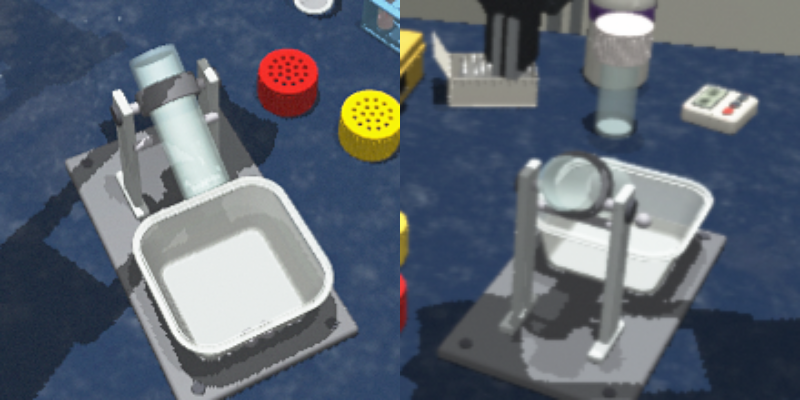

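The jar is now over at its stop, mouth at the tub. Balls show in the side crop near (610,210) and (643,220). Let it settle, then look closer.

```bash
python3 -m creep '{"delta_pos":[[0,0,0],[0,0,0],[0,0,0],[0,0,0],[0,0,0],[0,0,0],[0,0,0],[0,0,0],[0,0,0],[0,0,0]],"dr":[[0,0,0],[0,0,0],[0,0,0],[0,0,0],[0,0,0],[0,0,0],[0,0,0],[0,0,0],[0,0,0],[0,0,0]]}' | head -1; python3 - <<'E'
from h import *
a=shot('scene');b=shot('side');np.savez('s3.npz',**a);np.savez('d3.npz',**b)
p=dict(np.load('s2.npz'));print('changed',(np.abs(a['pixels'][220:420,200:380].astype(int)-p['pixels'][220:420,200:380]).max(2)>25).sum())
cv2.imwrite('pics/l.png',np.hstack([cv2.resize(a['pixels'][270:420,240:370],(390,450),interpolation=2),cv2.resize(b['pixels'][210:310,350:450],(400,450),interpolation=2)]))
d=np.array([-.259,-.966]);o=np.array([.4998,.0646])
# depth blobs inside the tub, z 0.016..0.04
for n,c in(('scene',a),('side',b)):
    vv,uu=np.mgrid[0:480,0:640];P=pts(c,np.c_[uu.ravel(),vv.ravel()])
    q=P[:,:2]-o;x=q@d;y=q@[.966,-.259]
    m=(x>.076)&(x<.168)&(abs(y)<.048)&(P[:,2]>.0165)&(P[:,2]<.05)
    nn,L,st,ce=cv2.connectedComponentsWithStats(m.reshape(480,640).astype(np.uint8))
    for i in range(1,nn):
        if st[i,4]>8:
            k=L.ravel()==i;print(n,st[i],'stand',x[k].mean().round(4),y[k].mean().round(4),'zmax',P[k,2].max().round(4))
E
```

```text
clock: 24.15
changed 122
scene [315 334  13  17  67] stand 0.0807 0.0444 zmax 0.036
scene [264 348  37  22 109] stand 0.0778 -0.026 zmax 0.0334
scene [328 352   4   6  10] stand 0.1042 0.047 zmax 0.0223
scene [332 356   9  15  24] stand 0.1204 0.0473 zmax 0.0242
scene [341 372  12  15  39] stand 0.1525 0.0471 zmax 0.0361
side [409 246   9   7  39] stand 0.1639 -0.0069 zmax 0.0281
side [422 250   5   5  12] stand 0.1663 -0.0262 zmax 0.0238
side [427 250   8   8  24] stand 0.1656 -0.0406 zmax 0.0278
side [414 274   7   7  24] stand 0.078 -0.0448 zmax 0.0329
```

View pics/l.png

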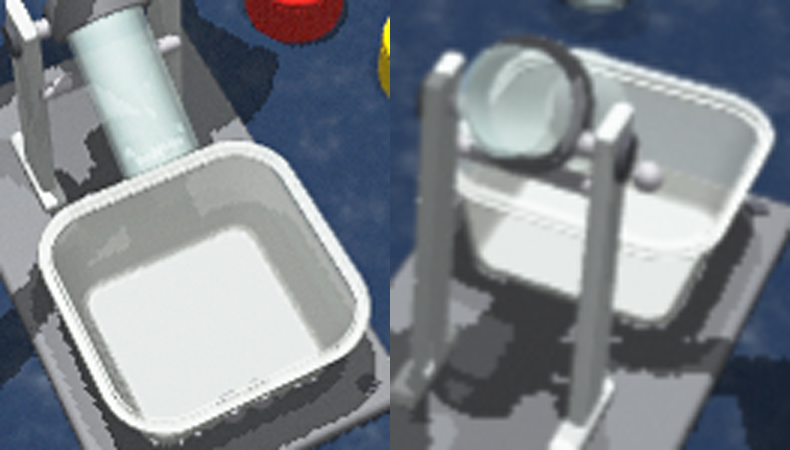

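Side crop l shows one ball at (648,177) by the far wall and a hint of the second at (588,185), behind the post. The scene camera's near wall hides both. I'll look down into the tub with the wrist camera to make sure.

```bash
python3 -m creep '{"delta_pos":[[-2,0,3],[-4,0,6],[-4,0,9],[-4,0,12],[-4,0,14],[-4,0,14],[-4,0,14]],"dr":[[0,0,0],[0,0,0],[0,0,0],[0,0,0],[0,0,0],[0,0,0],[0,0,0]]}' && python3 - <<'E'
from h import *
w=shot('wrist');b=dict(np.load('d3.npz'))
d=np.array([-.259,-.966]);o=np.array([.4998,.0646]);e=np.array([.966,-.259])
def S(c,uv,h=.019):
    for u,p in zip(uv,plane(c,uv,h)): print(u,'stand',((p[:2]-o)@d).round(4),((p[:2]-o)@e).round(4))
S(b,[(414.5,249.3),(399.5,251)])
def W(x,y,z): return [*(o+x*d+y*e),z]
box=proj(w,[W(x,y,.02) for x in(.05,.195) for y in(-.07,.07)]);print(box)
lo=np.clip(box.min(0).astype(int)-5,0,None);hi=np.minimum(box.max(0).astype(int)+5,[640,480])
c=w['pixels'][lo[1]:hi[1],lo[0]:hi[0]];k=min(780/c.shape[1],580/c.shape[0]);print(lo,hi,k)
np.savez('w3.npz',**w);cv2.imwrite('pics/m.png',cv2.resize(c,None,fx=k,fy=k,interpolation=2))
# cap state
a=dict(np.load('s3.npz'));vv,uu=np.mgrid[0:480,0:640];uv=np.c_[uu.ravel(),vv.ravel()];P=pts(a,uv)
m=(np.hypot(P[:,0]-.4,P[:,1]-.25)<.02)&(P[:,2]>.02);A=np.c_[P[m,:2],np.ones(m.sum())]
print('cap plane',m.sum(),np.linalg.lstsq(A,P[m,2],rcond=None)[0],P[m].mean(0))
E
```

```text
clock: 24.95
position: [0.4947, 0.0454, 0.3221]
ee_rot: [0.43, 0.561, 0.431, -0.56]
contact_force: [-0.3, -0.2, 0.0]
width: 0.0001
(414.5, 249.3) stand 0.1688 -0.0073
(399.5, 251) stand 0.1493 0.0158
[[267.46563724 209.14813941]
 [377.03851837 209.20136783]
 [272.53481582 309.27912711]
 [371.858717   309.29559586]]
[262 204] [382 314] 5.2727272727272725
cap plane 316 [-0.0126132  -0.00323872  0.03991752] [0.3996692  0.25045056 0.03406527]
```

View pics/m.png

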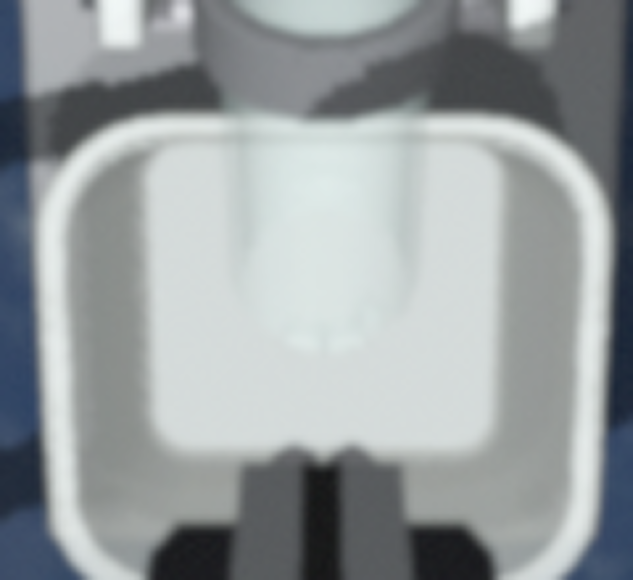

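My fingers hide the far strip of the tub (bottom centre of m); the rest of the floor is empty. I'm out of pictures to view, so I'll open the fingers out of the way and check numerically.

```bash
python3 -m creep '{"delta_pos":[[0,0,0],[0,0,0],[0,0,0],[0,0,0],[0,0,0],[0,0,0],[0,0,0],[0,0,0]],"dr":[[0,0,0],[0,0,0],[0,0,0],[0,0,0],[0,0,0],[0,0,0],[0,0,0],[0,0,0]]}' 1 | head -1; python3 - <<'E'
from h import *
w=shot('wrist');np.savez('w4.npz',**w)
d=np.array([-.259,-.966]);o=np.array([.4998,.0646]);e=np.array([.966,-.259])
def W(x,y,z): return [*(o+x*d+y*e),z]
# rectified height and grey maps of the tub floor, mm grid, plane z=.019
xs=np.arange(.064,.181,.004);ys=np.arange(-.056,.057,.004)
g=np.array([[proj(w,W(x,y,.019))[0] for y in ys] for x in xs]).astype(np.float32)
gray=cv2.remap(cv2.cvtColor(w['pixels'],6),g[...,0],g[...,1],1)
vv,uu=np.mgrid[0:480,0:640];P=pts(w,np.c_[uu.ravel(),vv.ravel()]);Z=cv2.remap((P[:,2]*1000).reshape(480,640).astype(np.float32),g[...,0],g[...,1],0)
print('cols y',(ys[[0,-1]]*1000))
for i in range(14,len(xs)): print(int(xs[i]*1000+.5),' '.join('%3d'%v for v in gray[i]))
print()
for i in range(14,len(xs)): print(int(xs[i]*1000+.5),' '.join('%3d'%v for v in Z[i]))
E
```

```text
clock: 25.8
cols y [-56.  56.]
120 139 141 146 181 217 217 216 216 216 213 218 222 223 226 225 225 223 219 215 210 213 217 216 216 216 206 159 153 151
124 140 141 145 184 216 217 216 216 216 216 218 222 224 225 225 224 221 220 215 210 215 216 216 216 217 207 161 153 152
128 140 141 145 181 216 216 216 217 216 217 218 221 221 222 223 222 219 219 216 216 216 217 216 217 216 207 161 153 152
132 140 141 144 181 216 216 216 216 216 217 216 217 222 226 221 225 223 218 216 217 216 217 216 216 217 207 161 153 151
136 139 141 146 182 216 216 216 217 216 216 217 216 217 218 218 219 217 217 216 216 216 217 216 216 216 205 161 153 152
140 140 141 145 180 216 217 217 216 217 216 217 216 216 216 216 216 216 217 216 216 216 216 216 216 216 205 162 153 152
144 140 141 145 182 216 216 216 216 216 216 216 216 216 216 217 216 217 216 216 217 216 216 216 217 216 204 161 152 152
148 140 140 145 182 216 216 216 216 216 216 216 216 217 216 216 216 216 216 217 216 216 216 216 216 216 205 161 153 151
152 139 141 146 186 216 216 216 216 216 216 216 216 217 216 216 217 216 216 216 216 216 216 216 216 216 206 1
[... 2071 characters left out ...]
  12  12  11  11  13  12  12  12  13  12  12  11  11  11  11  13  11  12  12  11  12  14  17  27  35
164  40  29  22  19  14  13  13  13  14  11  13  12  20  21  14  19  21  19  13  13  14  13  13  12  13  15  20  27  36
168  39  32  24  21  18  16  15  14  18  18  16  22  25  24  21  23  24  23  16  17  15  16  17  16  17  20  24  32  37
172  39  34  27  25  22  19  21  21  20  20  21  23  26  26  22  24  24  23  19  22  20  21  20  20  21  22  26  32  38
176  44  38  34  30  26  26  26  28  26  28  26  27  28  26  27  27  27  26  26  27  27  28  24  26  27  29  32  37  40
180  44  40  35  33  31  30  31  30  29  29  30  31  29  30  31  31  30  30  32  32  30  31  29  31  30  31  35  37  41
```

Two steel blobs stand out against the far wall. Their centres are at stand (0.169, −0.006) and (0.169, +0.010), with tops at z ≈ 0.025–0.026, so each ball rests on the 12 mm floor within limits. The cap top plane is level (slope 0.013) at z 0.034. The arm is clear, so I'm handing in.

```bash
python3 -c "
from rig import manip
print(manip.get_state()['contact_force'],manip.sign_off())"
```

```text
the job is handed in; nothing more can be done
[0.42093539 0.34490976 0.00525559] None
```

I unscrewed the perforated cap by about 77°, lifted it off the upright jar and set it down in the fingers on bare worktop at (0.40, 0.25). I then tipped the jar over, so both balls poured into the tub, and handed the job in at about 26 s.

- **Jar:** the first push did not tip the jar over as expected. It stopped at about 40° and stayed there for 3 s, so I pushed again from lower down and it went over to its stop.
- **Balls:** both lie on the tub floor against the far wall, at stand (0.169, −0.006) and (0.169, 0.010), with tops at about z 0.025. That is about 7 mm inside the 0.176 limit in x. The scene camera could not see them there, and my fingers hid them in the last picture. I confirmed them from wrist-camera brightness and depth numbers instead.
- **Cap:** it rests holes up and level (slope 0.013), with its top at z 0.034. The arm is clear of everything, with contact force near zero.

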